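Line up outlet boxes in the drilling jig and latch the hold-down

ROBOT

A 7-joint arm with a two-finger parallel gripper is mounted at the origin on the work surface. World frame = base frame: x ahead of the robot, y to its left, z up, the work surface at z = 0. Lengths are in m, angles in rad, forces in N, time in s.
With the tool pointing down it reaches from about 0.4 to 0.925 m from the base axis. Payload 5.6 kg.
Tool frame: the origin (TCP) lies at the very end of the fingers, on their centre line; the grasp point (between the pads) lies 19 mm behind it; z points along the fingers, y is the line along which they close (so a half turn about z gives the same grasp; the last joint's range is limited). The gripper opens to 85 mm and grips with 20 to 120 N. Pads are 22 mm wide; open, the fingers measure 114 mm over their backs; the gripper's body (76 mm by 85 mm) begins 54 mm behind the grasp point. The pads swing forward as they close: fully open they stand 13 mm farther back than shut.
Start: joints at [1.228, 0.468, -0.012, 1.603, 0.006, 1.071, -0.056], TCP at [0.192, -0.621, 0.231] pointing down, gripper open.
Joint ranges: [-2.53, 2.53], [-0.31, 2.02], [-1.57, 1.55], [0.28, 2.44], [-1.29, 4.43], [0.15, 1.84], [-2.92, 2.92]. Speed limits (rad/s): [2.57, 2.57, 3.14, 3.14, 3.14, 3.14, 3.14].

INTERFACE

Orientations are given as a unit quaternion [w, x, y, z].
In Python, from workcell import bot gives the robot as it stands.
- The arm moves only by the tool jog_arm, never from a script. Its argument "plan" is a list of rows, each an object with "linear": the shift along the tool's x, y, z in m, a list of three; "yaw": the turn about the tool's z in units of 5 degrees (1.0 is 5 degrees); "fingers": the opening, from 0 (shut) to 1 (fully open). In form: [{"linear": [tx, ty, tz], "yaw": yaw, "fingers": fingers}, ...]. A call has 1 to 8 rows; each row is the pose to reach, as a shift and turn from the pose commanded when the call began, along the tool's axes at that moment; what a row does not reach only later rows make up. A row lasts 1/12 s, in which the tool goes at most 41.7 mm and 7.16 degrees, less where a joint would pass 70% of its speed; a pose out of reach is approached as far as the arm can. A call with a gripper value outside its range is refused whole. The fingers move at their own pace and stop on an object; the grip force is fixed at half the most. Time passes only in rows, so rows that repeat a pose let the fingers close. It gives the time, the measured TCP pose, the force, the opening and the grip force at its end, in the units of the state.
- bot.get_obs(): the state, without advancing time (a new reading comes with each control period).
- bot.read_camera(name): name is "scene" or "top"; returns (picture, depth): 384x512x3 uint8, blue, green, red; 384x512 float32, m along the optical axis (not along the pixel's ray), 0 where there is no reading.
- bot.camera_params(name): a dict with "intrinsics" (3x3 intrinsics, pixels), "k1" (the pictures are not rectified: a ray, as slopes to the right and down, at radius r is drawn at 1 + k1 r^2 times it, then the intrinsics apply), "view" (4x4, takes a point from world to camera coordinates). Camera axes: x right, y up, looking along -z (the intrinsics and any distortion apply to the point x, -y, -z); pixel columns grow to the right and rows downward; lengths in m; the calibration is good to about 2 mm. A picture is of the moment at which its call begins. camera_params takes no time and is no camera call.
- bot.finish_job(): hands the job in; it is judged then, once.
The state is a dict: "time": time; "joint_pos": joint angles; "dq": joint speeds; "tau": joint torques, N m; "eef_pos": TCP position; "eef_rot": TCP orientation; "wrist_force": force on the tool from outside, world axes, zero at the start; "wrist_torque": the same for the moment, N m; "grip_width": finger opening in m; "grip_force": force on a finger pad.
Only numpy, scipy, OpenCV 4.12 (cv2) and the standard library are available. Lean on these libraries where they do the work, as an engineer would, in place of code of your own. Each camera call takes 0.05 s, during which the arm holds its last target. There are 200 camera calls.

TASK

Get the outlet boxes ready for drilling: throw the piece of trunking left on the jig's board into the scrap bin, and set all the small white outlet boxes on the board in one tight straight row, upright and side by side from the end stop, each with a short end flush against the fence. Only when the row is complete, press the jig's lever down until it snaps over and stays down by itself; the row must still be in place then. Leave everything else where it is.

Things in the scene. Friction and masses are not known exactly. Their poses are not given: they have to be found in the camera images.
- jig: fixed drilling jig: plywood board 12 thick, origin under it on the table, spanning x -55 to 70, y -180 to 150 mm. x points to the fence (far side from the robot), y along the fence to the end stop (robot's left), z up. Fence: aluminium, face at x = 45, 20 thick, 28 above the board, y -70 to 150, with a 4 mm steel hold-down strip on top (top 33 above the board)
- row_corner (a point): point on the board's top face, 12 mm over the table, in the inside corner of fence face and end stop face; axes as the jig's, so the row lies at negative x and negative y. The end stop is an aluminium bar along jig x (-45 to 45), its face at jig y = 130, 14 thick, 20 above the board
- lever (a joint): sprung lever at the jig's other end (jig y = -145), hinged at jig x = 45, 42 mm over the table, running 123 mm towards jig -x. 0 = raised (0.45 rad over level), 0.5 = down on its stop. Takes about 7 N at the pad, less further down; past 0.39 it snaps over and stays down; let go before, it springs up. It slides the strip 10 mm out over the row, 2.5 mm above the box tops
- lever_pad (a point): centre of the top of the black thumb pad at the lever's free end (pad 46 along the lever x 30 wide x 14 thick), 100 mm from the hinge; moves with it: about 92 mm over the table when raised, 45 when down. Press here, downwards
- offcut: left-over piece of white cable trunking, a U channel 85 long (its y) x 24 wide (its x) x 18 high, open side up, walls 3 thick, 30 g; origin at the centre of its underside; starts lying on the jig's board
- bin: fixed blue open scrap bin 130 x 130 x 55 high, walls 4 thick; origin at the centre of its underside on the table
- place1 (a point): centre of place 1 of the row on the board top: 28 mm off the fence, 20 mm from the end stop; no visible mark. The row fills the places from 1 on
- place2 (a point): centre of place 2 of the row on the board top: 28 mm off the fence, 60 mm from the end stop; no visible mark. The row fills the places from 1 on
- place3 (a point): centre of place 3 of the row on the board top: 28 mm off the fence, 100 mm from the end stop; no visible mark. The row fills the places from 1 on
- place4 (a point): centre of place 4 of the row on the board top: 28 mm off the fence, 140 mm from the end stop; no visible mark. The row fills the places from 1 on
- place5 (a point): centre of place 5 of the row on the board top: 28 mm off the fence, 180 mm from the end stop; no visible mark. The row fills the places from 1 on
- box1: white plastic outlet box, 56 long (its x) x 40 wide (its y) x 26 high, about 50 g, all alike, a dark socket at one short end (its -x; either end may face the fence); origin at the centre of its underside. Three to five of these are present, the others read None
- box2: white plastic outlet box, 56 long (its x) x 40 wide (its y) x 26 high, about 50 g, all alike, a dark socket at one short end (its -x; either end may face the fence); origin at the centre of its underside. Three to five of these are present, the others read None
- box3: white plastic outlet box, 56 long (its x) x 40 wide (its y) x 26 high, about 50 g, all alike, a dark socket at one short end (its -x; either end may face the fence); origin at the centre of its underside. Three to five of these are present, the others read None
- box4: white plastic outlet box, 56 long (its x) x 40 wide (its y) x 26 high, about 50 g, all alike, a dark socket at one short end (its -x; either end may face the fence); origin at the centre of its underside. Three to five of these are present, the others read None
- box5: white plastic outlet box, 56 long (its x) x 40 wide (its y) x 26 high, about 50 g, all alike, a dark socket at one short end (its -x; either end may face the fence); origin at the centre of its underside. Three to five of these are present, the others read None
- backbox: bystander: open white square mounting box, 60 x 60 x 36 high mm, loose; not to be moved
- screwdriver: bystander: black-handled screwdriver, 160 long mm, loose; not to be moved
- tape: bystander: roll of black tape, 90 outside diameter, 19 high mm, loose; not to be moved
Mind the look-alikes: they are no part of the job. What is shaped like the box1 but blue or pink is not meant.

How it is judged:
By the outcome, as a careful person would: the job done as asked, in the order asked, and still so for the second after the job is handed in, with the robot touching nothing.
Of box1, box2, box3, box4, box5 only 3 to 5 are there at a start; the rules pass over those that are not, and their reading is None.
At some moment in a run one of box1, box2, box3, box4, box5 may be knocked a few centimetres aside while the robot is not near it.
Once in a run the grip may slacken for a moment while it holds something.
It also fails if it takes over 210 s, if anything falls off the work surface, if the arm or the gripper's body presses on something with over 40 N, if the wrist force passes 120 N, or if a joint passes its speed limit or range.

## Working session

There is one attempt and no reset: what is moved stays moved. The work goes in short steps, Python scripts to look and compute and a tool call to move; the robot and the scene stay as the last step left them, time stands still between calls to the robot, and variables do not carry over. Pictures are saved under pics/ and viewed, at most 14 in all, crops included, and the job is handed in when it is done.

Besides the shell and the picture viewer there is one more tool, called after "Call:" as a command line: name --argument value ..., lists and objects as JSON in quotes. jog_arm: Moves the arm, as the interface text tells. Its arguments: {"type":"object","properties":{"plan":{"type":"array","items":{"type":"object","properties":{"linear":{"type":"array","items":{"type":"number"}},"yaw":{"type":"number"},"fingers":{"type":"number"}}}}},"required":["plan"]}

```bash
mkdir -p pics; ls; cat > h.py <<'E'
import numpy as np, cv2
from workcell import bot
def cam(n):
    p=bot.camera_params(n); return np.array(p["intrinsics"]),p["k1"],np.array(p["view"])
def ray(n,uv):
    K,k1,V=cam(n); uv=np.atleast_2d(np.array(uv,float))
    d=cv2.undistortPoints(uv.reshape(-1,1,2),K,np.array([k1,0,0,0.])).reshape(-1,2)
    R=V[:3,:3];c=-R.T@V[:3,3]
    return c,(R.T@np.c_[d[:,0],-d[:,1],-np.ones(len(d))].T).T
def onplane(n,uv,z):
    c,r=ray(n,uv); return c+r*((z-c[2])/r[:,2])[:,None]
def cloud(n,depth):
    h,w=depth.shape; u,v=np.meshgrid(np.arange(w),np.arange(h))
    c,r=ray(n,np.c_[u.ravel(),v.ravel()]); return (c+r*depth.ravel()[:,None]).reshape(h,w,3)
def proj(n,P):
    K,k1,V=cam(n); P=np.atleast_2d(P); q=P@V[:3,:3].T+V[:3,3]; s=np.c_[q[:,0]/-q[:,2],-q[:,1]/-q[:,2]]
    s=s*(1+k1*(s**2).sum(1))[:,None]; return s@K[:2,:2].T+K[:2,2]
E
python3 - <<'E'
from h import *
for n in("scene","top"):
    p,d=bot.read_camera(n); cv2.imwrite(f"pics/{n}0.png",cv2.resize(p,(800,600))); np.savez(f"{n}0.npz",p=p,d=d); print(cam(n))
print(bot.get_obs())
E
```

```text
pics
(array([[348.71868223,   0.        , 254.44328541],
       [  0.        , 348.71868223, 188.90268341],
       [  0.        ,   0.        ,   1.        ]]), -0.02471619539386167, array([[-0.02086142,  0.99971774,  0.01136808,  0.0240715 ],
       [-0.83229723, -0.0236655 ,  0.55382423,  0.37896562],
       [ 0.55393694,  0.00209194,  0.832556  , -1.39790389],
       [ 0.        ,  0.        ,  0.        ,  1.        ]]))
(array([[448.21678266,   0.        , 258.66882451],
       [  0.        , 448.21678266, 189.96725975],
       [  0.        ,   0.        ,   1.        ]]), -0.06910166197833131, array([[-0.01946503, -0.99948935, -0.02534084,  0.0176614 ],
       [ 0.99806361, -0.02092241,  0.05857707, -0.48804486],
       [-0.05907735, -0.02415157,  0.99796121, -1.33548574],
       [ 0.        ,  0.        ,  0.        ,  1.        ]]))
{'time': 0.1, 'joint_pos': array([ 1.22800823,  0.46829001, -0.01162958,  1.60353226,  0.00597196,
        1.0713905 , -0.05629826]), 'dq': array([-0.00024213, -0.00156144, -0.00037092, -0.00288236,  0.00060013,
        0.0007633 ,  0.00210729]), 'tau': array([ 9.13867279e-04, -5.33515406e+01,  2.15457205e-02, -2.51965642e+01,
        1.14469705e-02,  4.29523032e-03,  5.24661615e-06]), 'eef_pos': array([ 0.19176918, -0.62054416,  0.2304327 ]), 'eef_rot': array([-7.77003933e-04,  9.88790497e-01,  1.49307482e-01, -1.56877252e-04]), 'wrist_force': array([-0.28584427,  0.3245939 ,  0.06252872]), 'wrist_torque': array([ 0.03143358, -0.03442779,  0.05285625]), 'grip_force': 0.0, 'grip_width': 0.08560134110376327}
```

View pics/scene0.png

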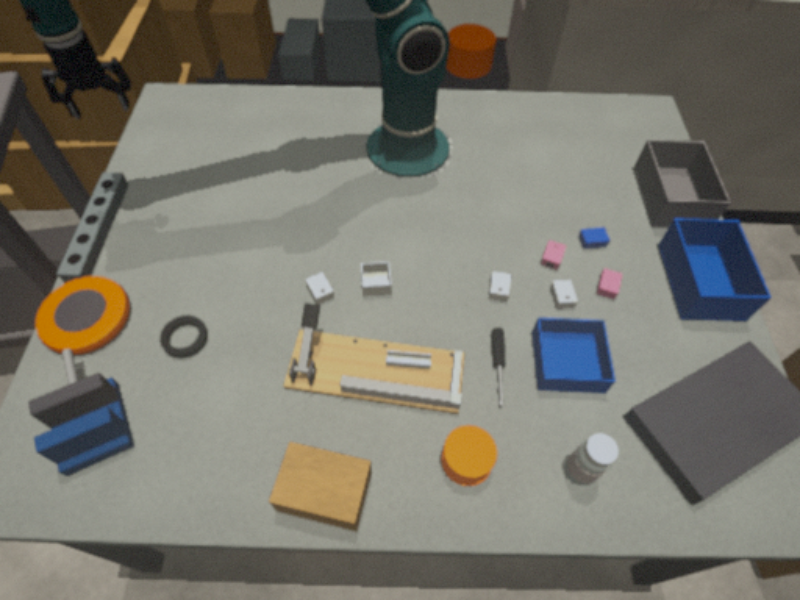

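View pics/top0.png

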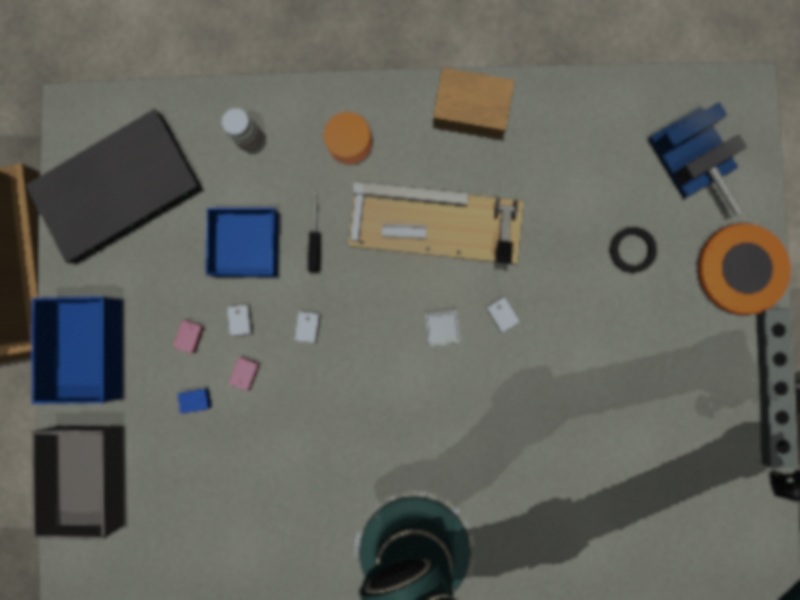

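Three white boxes (800x600 top view: (238,320), (307,327), (504,315)), the square mounting box at (443,328), jig with fence at image top and stop at left, offcut at (404,232), bin at (243,242). The lever pad is at (504,250).

```bash
cat >> h.py <<'E'
def rect(pts):
    (c,s,a)=cv2.minAreaRect((np.asarray(pts)[:,:2]*1000).astype(np.float32)); 
    if s[0]<s[1]: s=(s[1],s[0]); a+=90
    return np.round(c,1),np.round(s,1),round((a+90)%180-90,1)   # mm, long-axis angle deg
def blobs(n,p,d,mask,lo=30,hi=1e9):
    P=cloud(n,d); k,L,st,_=cv2.connectedComponentsWithStats(mask.astype(np.uint8),connectivity=4)
    for i in range(1,k):
        if lo<st[i,4]<hi:
            m=L==i; z=np.median(P[m][:,2]); yield i,st[i],z,m,P
def rectz(n,m,z):
    c=max(cv2.findContours(m.astype(np.uint8),cv2.RETR_EXTERNAL,cv2.CHAIN_APPROX_NONE)[0],key=len).reshape(-1,2).astype(float)
    return rect(onplane(n,c,z))
E
python3 - <<'E'
from h import *
f=np.load("top0.npz");p=f["p"];d=f["d"]
hsv=cv2.cvtColor(p,cv2.COLOR_BGR2HSV)
P=cloud("top",d)
print("table z",np.median(P[240:250,200:250,2]),"noise",P[240:250,200:250,2].std())
print("white")
for i,st,z,m,_ in blobs("top",p,d,(hsv[...,1]<45)&(hsv[...,2]>150),60,3000):
    print(st,round(z*1000,1),rectz("top",m,z), (np.median(p[m],0)))
print("wood")
for i,st,z,m,_ in blobs("top",p,d,(hsv[...,0]>8)&(hsv[...,0]<28)&(hsv[...,1]>70)&(hsv[...,2]>90),300,9000):
    m2=cv2.morphologyEx(m.astype(np.uint8),cv2.MORPH_CLOSE,np.ones((15,15)))
    print(st,round(z*1000,1),rectz("top",m2,0.012))
print("blue")
for i,st,z,m,_ in blobs("top",p,d,(hsv[...,0]>100)&(hsv[...,0]<130)&(hsv[...,1]>120),100):
    print(st,round(z*1000,1),rectz("top",m,0.055),np.percentile(P[m][:,2],[2,98]))
print("black pad")
for i,st,z,m,_ in blobs("top",p,d,(hsv[...,2]<45),50,500):
    if 300<st[0]<340 and st[1]<200: print(st,z,rectz("top",m,z))
for u,v in [(350,125),(295,124),(260,148),(322,160)]: print(u,v,np.round(P[v-1:v+2,u-1:u+2].reshape(-1,3).mean(0),4),hsv[v,u])
x0,x1,y0,y1=205,350,100,220
cv2.imwrite("pics/c1.png",cv2.resize(p[y0:y1,x0:x1],None,fx=5,fy=5,interpolation=cv2.INTER_CUBIC))
E
```

```text
table z 0.0005956148294743446 noise 0.06087232350457229
white
[143  70  15  15 184] 120.6 (array([812.1, 309.7]), array([41.5, 40.6]), 0.1) [168. 162. 155.]
[264 124  34   5  79] 44.9 (array([676.7, -61.6]), array([98.5,  9.2]), 85.0) [145. 152. 152.]
[226 126   5  27  62] 33.2 (array([642.6,  97.1]), array([79.2,  7. ]), -7.1) [157. 155. 151.]
[246 146  27   5  90] 16.0 (array([616.2,   4.3]), array([79. , 11.3]), 85.5) [157. 155. 150.]
[313 192  18  19 191] 27.3 (array([ 450.6, -180.3]), array([50.3, 34.8]), 29.5) [167. 161. 155.]
[146 196  13  18 188] 26.5 (array([450.2, 329.4]), array([50.9, 34.9]), 5.4) [169. 163. 156.]
[189 201  14  17 189] 26.3 (array([434.4, 197.1]), array([51.1, 35. ]), -8.9) [169. 163. 157.]
[275 202  17  18 251] 3.9 (array([424.9, -62.4]), array([50.7, 48.4]), 5.0) [158. 155. 149.]
wood
[ 277   43   52   40 1559] 70.8 (array([ 878.9, -135.9]), array([146.2, 104.6]), 78.1)
[207  71  31  34 848] 55.9 (array([806.9, 114.7]), array([104.3,  92.8]), -0.9)
[  0 104  24  87 475] -418.1 (array([644.2, 775.2]), array([281.8,  47. ]), 13.3)
[ 223  125   98   42 2730
[... 177 characters left out ...]
5 (array([ 747.2, -542.5]), array([131.5, 109.3]), 27.6) [0.02249296 0.09982721]
[ 132  133   46   44 1937] 6.3 (array([597.8, 314.1]), array([135. , 128.7]), 88.4) [-0.00108254  0.05741085]
[  20  190   58   68 3793] 14.8 (array([398.7, 638.7]), array([200.7, 178.9]), 0.1) [0.00028664 0.09198867]
[114 249  20  15 234] 26.5 (array([299.3, 407.5]), array([56.6, 36.2]), -81.4) [0.01686148 0.03185598]
black pad
[318 154   9  15 117] 0.0959339015862688 (array([ 562. , -175.4]), array([39.9, 22.7]), -1.7)
350 125 [ 6.829e-01 -2.759e-01  3.000e-04] [ 37  19 118]
295 124 [ 0.6835 -0.1056  0.0301] [ 30   9 143]
260 148 [0.6155 0.0013 0.0148] [ 99  11 159]
322 160 [ 0.5651 -0.1757  0.0934] [60 15 17]
```

View pics/c1.png

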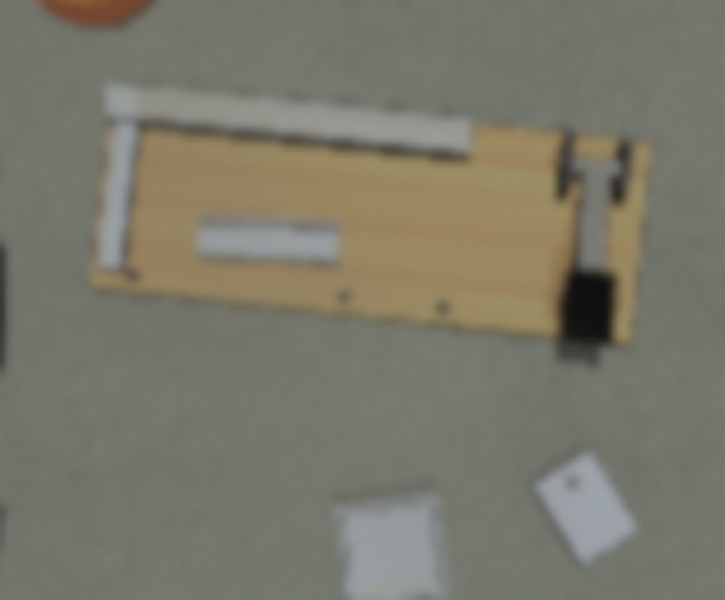

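The crop confirms the board edges (left edge around crop x 92–108, near edge from (92,288) to (632,342), right edge near 640), with the fence and stop faces visible as dark lines. Next I fit the jig pose from those edges.

```bash
cat > jig.py <<'E'
from h import *
f=np.load("top0.npz");p=f["p"];
hsv=cv2.cvtColor(p,cv2.COLOR_BGR2HSV).astype(float); S=hsv[...,1]
def cross(prof,th):  # first subpixel crossing
    for i in range(len(prof)-1):
        a,b=prof[i]-th,prof[i+1]-th
        if a*b<=0 and a!=b: return i+a/(a-b)
th=60
near=[(u,175-cross(S[130:176,u][::-1],th)) for u in range(230,312)]
right=[(345-cross(S[v,320:346][::-1],th),v) for v in range(134,164)]
left=[(215+cross(S[v,215:260],th),v) for v in range(125,154)]
def line(pts,z):
    q=onplane("top",pts,z)[:,:2]; 
    for _ in range(3):
        vx,vy,x,y=cv2.fitLine(q.astype(np.float32),cv2.DIST_HUBER,0,.001,.001).ravel()
        r=abs((q-[x,y])@[-vy,vx]); q=q[r<0.003]
    return np.array([x,y]),np.array([vx,vy]),len(q)
out={}
for n,l in(("near",near),("right",right),("left",left)):
    c,v,k=line(l,.012); out[n]=(c,v); print(n,c.round(4),np.degrees(np.arctan2(v[1],v[0])).round(2),k)
c,v=out["near"]; v=v*np.sign(v[1]); yaw=np.arctan2(v[1],v[0])-np.pi/2
ex=np.array([np.cos(yaw),np.sin(yaw)]);ey=np.array([-ex[1],ex[0]])
xs=c@ex+.055; yr=out["right"][0]@ey+.18; yl=out["left"][0]@ey-.15
print("yaw",np.degrees(yaw),"y from right/left",yr,yl)
o=ex*xs+ey*yr; print("origin",o)
np.savez("jig.npz",o=o,yaw=yaw,ex=ex,ey=ey)
# check fence top-edge near face (z .040/.045) and stop
G=p.mean(2)
for n,a,b in(("fence face",(.045,.0,.045),0),("stop",(0,.13,.032),0),("padraised",(-.045,-.145,.092),0),("fencefar",(.065,0,.045),0)):
    w=o+ex*a[0]+ey*a[1]; print(n,w.round(4),proj("top",[w[0],w[1],a[2]]).round(1))
u,v=proj("top",[*(o+ex*.045),.045])[0].round().astype(int); print(v,G[v-10:v+8,u].round())
u,v=proj("top",[*(o+ey*.13),.032])[0].round().astype(int); print(u,G[v,u-8:u+8].round())
print(-cam("top")[2][:3,:3].T@cam("top")[2][:3,3])
E
python3 jig.py
cat > go.py <<'E'
import sys; from h import *
# usage: go.py x y z heading_deg   -> linear, yaw units
x,y,z,h=map(float,sys.argv[1:5]); o=bot.get_obs()
from scipy.spatial.transform import Rotation as R
M=R.from_quat(np.roll(o["eef_rot"],-1)).as_matrix(); d=np.array([x,y,z])-o["eef_pos"]
cur=np.degrees(np.arctan2(M[1,0],M[0,0])); print("t",round(o["time"],1),"head",cur.round(2),"lin",(M.T@d).round(4),"yaw",round(-((h-cur+180)%360-180)/5,2),"w",round(o["grip_width"],4),o["wrist_force"].round(1))
E
python3 go.py 0.616 0.004 0.15 84.5
```

```text
near [ 0.5719 -0.0295] 82.5 82
right [ 0.6004 -0.2175] -7.21 30
left [0.6353 0.0896] -7.43 28
yaw -7.5035567 y from right/left 0.042741254 0.021821737
origin [ 0.626044   -0.03934937]
fence face [ 0.6707 -0.0452] [[275.1 127.7]]
stop [0.643  0.0895] [[230.3 138.7]]
padraised [ 0.5625 -0.1772] [[322.5 161. ]]
fencefar [ 0.6905 -0.0478] [[275.8 121.1]]
128 [115. 112. 112. 125. 140. 146. 149. 150. 144. 124.  94.  82. 102. 122.
 130. 130. 129. 127.]
230 [114. 112. 112. 123. 143. 154. 155. 146. 122. 105. 112. 121. 123. 125.
 124. 124.]
[ 0.40854664 -0.02481277  1.36179875]
t 0.1 head 17.17 lin [ 0.5897 -0.4713  0.0811] yaw -13.47 w 0.0856 [-0.3  0.3  0.1]
```

Call:
jog_arm --plan '[{"linear":[0.025,-0.02,0],"yaw":0,"fingers":1},{"linear":[0.05,-0.04,0],"yaw":0,"fingers":1},{"linear":[0.075,-0.06,0],"yaw":0,"fingers":1},{"linear":[0.1,-0.08,0],"yaw":0,"fingers":1},{"linear":[0.125,-0.1,0.01],"yaw":0,"fingers":1},{"linear":[0.15,-0.12,0.02],"yaw":0,"fingers":1},{"linear":[0.175,-0.14,0.03],"yaw":0,"fingers":1},{"linear":[0.2,-0.16,0.03],"yaw":0,"fingers":1}]'

```text
time: 0.77
eef_pos: [0.3353, -0.4066, 0.1992]
eef_rot: [-0.002, 0.989, 0.149, -0.001]
wrist_force: [0.3, -0.2, 0.7]
grip_width: 0.0853
grip_force: 0.0
```

Call:
jog_arm --plan '[{"linear":[0.025,-0.02,0],"yaw":0,"fingers":1},{"linear":[0.05,-0.04,0],"yaw":0,"fingers":1},{"linear":[0.075,-0.06,0],"yaw":0,"fingers":1},{"linear":[0.1,-0.08,0],"yaw":0,"fingers":1},{"linear":[0.125,-0.1,0],"yaw":0,"fingers":1},{"linear":[0.15,-0.12,0],"yaw":0,"fingers":1},{"linear":[0.175,-0.14,0],"yaw":0,"fingers":1},{"linear":[0.2,-0.16,0],"yaw":0,"fingers":1}]'

```text
time: 1.43
eef_pos: [0.48, -0.1958, 0.2011]
eef_rot: [-0.0, 0.989, 0.149, -0.0]
wrist_force: [0.5, 0.2, 0.4]
grip_width: 0.0853
grip_force: 0.0
```

Call:
jog_arm --plan '[{"linear":[0.025,-0.02,0],"yaw":-1,"fingers":1},{"linear":[0.05,-0.04,0],"yaw":-2,"fingers":1},{"linear":[0.075,-0.06,0],"yaw":-3,"fingers":1},{"linear":[0.1,-0.08,0],"yaw":-4,"fingers":1},{"linear":[0.125,-0.1,0],"yaw":-5,"fingers":1},{"linear":[0.15,-0.12,0],"yaw":-6,"fingers":1},{"linear":[0.175,-0.14,0],"yaw":-7,"fingers":1},{"linear":[0.19,-0.15,0],"yaw":-8,"fingers":1}]'

```text
time: 2.1
eef_pos: [0.6178, 0.0066, 0.201]
eef_rot: [-0.001, 0.876, 0.482, 0.001]
wrist_force: [-0.2, 0.3, -0.9]
grip_width: 0.0855
grip_force: 0.0
```

```bash
python3 go.py 0.616 0.004 0.15 85.5
```

```text
t 2.1 head 57.64 lin [-0.0033 -0.0001  0.051 ] yaw -5.57 w 0.0855 [-0.2  0.3 -0.9]
```

Call:
jog_arm --plan '[{"linear":[-0.003,0,0.02],"yaw":-1.4,"fingers":0.6},{"linear":[-0.003,0,0.04],"yaw":-2.8,"fingers":0.6},{"linear":[-0.003,0,0.06],"yaw":-4.2,"fingers":0.6},{"linear":[-0.003,0,0.08],"yaw":-5.6,"fingers":0.6},{"linear":[-0.003,0,0.11],"yaw":-5.6,"fingers":0.6},{"linear":[-0.003,0,0.14],"yaw":-5.6,"fingers":0.6},{"linear":[-0.003,0,0.165],"yaw":-5.6,"fingers":0.6},{"linear":[-0.003,0,0.184],"yaw":-5.6,"fingers":0.6}]'

```text
time: 2.77
eef_pos: [0.6136, -0.0007, 0.0144]
eef_rot: [-0.001, 0.736, 0.677, -0.001]
wrist_force: [-0.5, 0.3, 0.4]
grip_width: 0.0514
grip_force: 0.0
```

Call:
jog_arm --plan '[{"linear":[0,0,0],"yaw":0,"fingers":0.6},{"linear":[0,0,0],"yaw":0,"fingers":0.1},{"linear":[0,0,0],"yaw":0,"fingers":0.1},{"linear":[0,0,0],"yaw":0,"fingers":0.1},{"linear":[0,0,0],"yaw":0,"fingers":0.1},{"linear":[0,0,0],"yaw":0,"fingers":0.1},{"linear":[0,0,0],"yaw":0,"fingers":0.1},{"linear":[0,0,0],"yaw":0,"fingers":0.1}]'

```text
time: 3.43
eef_pos: [0.6163, -0.0003, 0.0188]
eef_rot: [0.001, 0.736, 0.677, 0.001]
wrist_force: [-0.3, 0.8, 6.7]
grip_width: 0.022
grip_force: 61.2
```

Call:
jog_arm --plan '[{"linear":[0,0,-0.02],"yaw":0,"fingers":0.1},{"linear":[0,0,-0.04],"yaw":0,"fingers":0.1},{"linear":[0,0,-0.06],"yaw":0,"fingers":0.1},{"linear":[0,0,-0.08],"yaw":0,"fingers":0.1},{"linear":[0,0,-0.1],"yaw":0,"fingers":0.1},{"linear":[0,0,-0.12],"yaw":0,"fingers":0.1},{"linear":[0,0,-0.13],"yaw":0,"fingers":0.1},{"linear":[0,0,-0.13],"yaw":0,"fingers":0.1}]'

```text
time: 4.1
eef_pos: [0.6168, -0.0002, 0.15]
eef_rot: [0.002, 0.736, 0.677, 0.002]
wrist_force: [-0.6, 0.9, -0.6]
grip_width: 0.0222
grip_force: 60.4
```

```bash
python3 go.py 0.598 0.314 0.15 85.5
```

```text
t 4.1 head 85.16 lin [ 3.115e-01 -4.520e-02 -2.000e-04] yaw -0.07 w 0.0222 [-0.6  0.9 -0.6]
```

Call:
jog_arm --plan '[{"linear":[0.04,-0.006,0],"yaw":0,"fingers":0.1},{"linear":[0.08,-0.012,0],"yaw":0,"fingers":0.1},{"linear":[0.12,-0.018,0],"yaw":0,"fingers":0.1},{"linear":[0.16,-0.024,0],"yaw":0,"fingers":0.1},{"linear":[0.2,-0.03,0],"yaw":0,"fingers":0.1},{"linear":[0.24,-0.036,0],"yaw":0,"fingers":0.1},{"linear":[0.28,-0.042,0],"yaw":0,"fingers":0.1},{"linear":[0.312,-0.045,0],"yaw":0,"fingers":0.1}]'

```text
time: 4.77
eef_pos: [0.5945, 0.3178, 0.1457]
eef_rot: [-0.001, 0.735, 0.678, -0.001]
wrist_force: [0.5, 0.8, 0.5]
grip_width: 0.0224
grip_force: 60.4
```

Call:
jog_arm --plan '[{"linear":[0,0,0],"yaw":0,"fingers":0.1},{"linear":[0,0,0.03],"yaw":0,"fingers":0.1},{"linear":[0,0,0.06],"yaw":0,"fingers":0.1},{"linear":[0,0,0.09],"yaw":0,"fingers":0.1},{"linear":[0,0,0.11],"yaw":0,"fingers":0.1},{"linear":[0,0,0.11],"yaw":0,"fingers":0.6},{"linear":[0,0,0.11],"yaw":0,"fingers":0.6},{"linear":[0,0,0.11],"yaw":0,"fingers":0.6}]'

```text
time: 5.43
eef_pos: [0.5971, 0.3148, 0.038]
eef_rot: [-0.0, 0.736, 0.677, 0.001]
wrist_force: [0.2, 0.7, -0.2]
grip_width: 0.0514
grip_force: 0.0
```

Call:
jog_arm --plan '[{"linear":[0,0,0],"yaw":0,"fingers":0.6},{"linear":[0,0,-0.03],"yaw":0,"fingers":0.6},{"linear":[0,0,-0.06],"yaw":0,"fingers":0.6},{"linear":[0,0,-0.09],"yaw":0,"fingers":0.6},{"linear":[0,0,-0.12],"yaw":0,"fingers":0.6},{"linear":[0.05,-0.05,-0.12],"yaw":0,"fingers":0.6},{"linear":[0.05,-0.05,-0.12],"yaw":0,"fingers":1}]'

```text
time: 6.02
eef_pos: [0.5526, 0.3699, 0.1621]
eef_rot: [0.001, 0.737, 0.675, 0.004]
wrist_force: [-1.4, 1.6, -0.8]
grip_width: 0.062
grip_force: 0.0
```

```bash
cat > look.py <<'E'
import sys; from h import *
J=np.load("jig.npz")
p,d=bot.read_camera("top"); hsv=cv2.cvtColor(p,cv2.COLOR_BGR2HSV)
for i,st,z,m,_ in blobs("top",p,d,(hsv[...,1]<45)&(hsv[...,2]>140),60,3000):
    c,s,a=rectz("top",m,z); q=c/1000-J["o"]
    print(st,"z",round(z*1000,1),c,s,a,"jig mm",(1000*np.array([q@J["ex"],q@J["ey"]])).round(1),"rel",round(a-float(np.degrees(J["yaw"])),1))
if len(sys.argv)>1: cv2.imwrite(f"pics/{sys.argv[1]}.png",cv2.resize(p[80:240,100:370],None,fx=2.9,fy=2.9,interpolation=cv2.INTER_CUBIC))
E
python3 look.py a1
```

```text
[ 73   0  27  23 310] z -750.6 [1477.3  865.3] [128.8 118.4] 35.6 jig mm [ 725.8 1008.1] rel 43.1
[105  28   9  15  75] z -750.6 [1318.2  751.2] [71.  38.6] 6.6 jig mm [583.  874.2] rel 14.1
[295  28  16  14 142] z -748.9 [1276.3 -198.5] [77.8 56.9] 23.9 jig mm [665.5 -72.9] rel 31.4
[141  68  18  18 259] z 119.9 [813.8 311.4] [50.4 49.4] 0.1 jig mm [140.3 372.3] rel 7.6
[501  87  11  16  98] z -748.9 [  970.4 -1178.6] [72.3 49.9] -4.0 jig mm [  490.2 -1084.5] rel 3.5
[456 108  19  29  82] z 58.3 [ 673.8 -607.9] [96.5  8.4] 29.2 jig mm [ 121.6 -557.4] rel 36.7
[361 113  20  24 243] z 1.3 [ 683.  -338.8] [71.5 58.4] -2.4 jig mm [  95.6 -289.4] rel 5.1
[223 116  78  38 709] z 42.1 [651.8  -4.5] [228.9 111.6] 88.5 jig mm [21.  37.9] rel 96.0
[505 145   7  25 153] z -747.5 [  666.  -1168.2] [115.3  29.7] -3.4 jig mm [  187. -1114.] rel 4.1
[151 156  21   8 134] z 8.7 [588.5 305.7] [62.4 21.6] 88.6 jig mm [-82.3 337.2] rel 96.1
[288 168  15  13  93] z 1.0 [ 534.8 -103.3] [44.6 34.6] 83.5 jig mm [-82.1 -75.3] rel 91.0
[182 171  10  12  67] z 0.7 [534.6 228.2] [32.5 26. ] 10.8 jig mm [-125.6  253.3] rel 18.3
[312 190  21  23 286] z 27.0 [ 450.3 -181.2] [59.7 42.9] 30.6 jig mm [-155.7 -163.6] rel 38.1
[271 199  25  24 478] z 4.5 [425.7 -65.2] [67.7 66.1] -83.6 jig mm [-195.3  -51.8] rel -76.1
[141 218  25  33 196] z 687.0 [389.1 157.9] [59.7 14.4] -36.4 jig mm [-260.7  164.6] rel -28.9
[363 222  24  26 337] z 0.8 [ 347.1 -339.4] [75.3 69.8] -1.2 jig mm [-237.4 -333.9] rel 6.3
[174 252  22  26  99] z 734.1 [345.2  98.6] [45.8  7. ] -39.8 jig mm [-296.5  100.1] rel -32.3
[ 12 300   7  15  64] z -750.6 [  -9.2 1217.8] [67.6 30.8] -0.5 jig mm [-794.  1163.4] rel 7.0
```

View pics/a1.png

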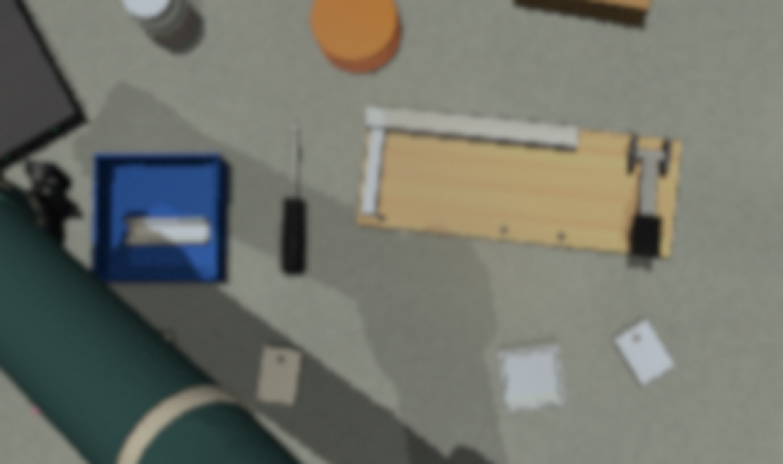

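The offcut lies in the bin at crop (165,230); the second box sits unchanged at crop (279,375). Next I grasp that one.

```bash
python3 go.py 0.4344 0.1971 0.12 81.1
```

```text
t 6.1 head 85.6 lin [-0.1881 -0.0968  0.0399] yaw 0.9 w 0.069 [-4.   4.8 -0.2]
```

Call:
jog_arm --plan '[{"linear":[-0.035,-0.018,0],"yaw":0.9,"fingers":1},{"linear":[-0.07,-0.036,0],"yaw":0.9,"fingers":1},{"linear":[-0.105,-0.054,0.01],"yaw":0.9,"fingers":1},{"linear":[-0.14,-0.072,0.02],"yaw":0.9,"fingers":1},{"linear":[-0.175,-0.09,0.03],"yaw":0.9,"fingers":1},{"linear":[-0.188,-0.097,0.04],"yaw":0.9,"fingers":1},{"linear":[-0.188,-0.097,0.06],"yaw":0.9,"fingers":1},{"linear":[-0.188,-0.097,0.06],"yaw":0.9,"fingers":1}]'

```text
time: 6.73
eef_pos: [0.4375, 0.1872, 0.0965]
eef_rot: [0.0, 0.763, 0.647, -0.001]
wrist_force: [-0.8, -0.4, -0.3]
grip_width: 0.0855
grip_force: 0.0
```

```bash
python3 look.py | grep -E "z 2[0-9]\."; python3 go.py 0.4344 0.1971 0.005 81.1
```

```text
[312 190  21  23 265] z 26.9 [ 450.7 -180.6] [57.5 41.4] 29.5 jig mm [-155.4 -162.9] rel 37.0
t 6.8 head 80.66 lin [ 0.0076 -0.0053  0.0926] yaw -0.09 w 0.0857 [ 0.2 -0.4  0.5]
```

Call:
jog_arm --plan '[{"linear":[0.008,-0.005,0.0],"yaw":0,"fingers":1},{"linear":[0.008,-0.005,0.02],"yaw":0,"fingers":1},{"linear":[0.008,-0.005,0.04],"yaw":0,"fingers":1},{"linear":[0.008,-0.005,0.04],"yaw":0,"fingers":1},{"linear":[0.008,-0.005,0.04],"yaw":0,"fingers":1}]'

```text
time: 7.2
eef_pos: [0.4349, 0.1995, 0.0578]
eef_rot: [-0.0, 0.762, 0.648, 0.0]
wrist_force: [-0.5, 0.5, -0.2]
grip_width: 0.0856
grip_force: 0.0
```

```bash
python3 go.py 0.4344 0.1971 0.005 81.1
```

```text
t 7.2 head 80.77 lin [-0.0024 -0.0001  0.0528] yaw -0.07 w 0.0856 [-0.5  0.5 -0.2]
```

Call:
jog_arm --plan '[{"linear":[-0.002,0,0.015],"yaw":0,"fingers":1},{"linear":[-0.002,0,0.03],"yaw":0,"fingers":1},{"linear":[-0.002,0,0.045],"yaw":0,"fingers":1},{"linear":[-0.002,0,0.052],"yaw":0,"fingers":1},{"linear":[-0.002,0,0.052],"yaw":0,"fingers":1},{"linear":[-0.002,0,0.052],"yaw":0,"fingers":0.5},{"linear":[-0.002,0,0.052],"yaw":0,"fingers":0.5},{"linear":[-0.002,0,0.052],"yaw":0,"fingers":0.5}]'

```text
time: 7.87
eef_pos: [0.4354, 0.1965, 0.0067]
eef_rot: [0.0, 0.762, 0.647, 0.001]
wrist_force: [-0.6, 0.3, 6.0]
grip_width: 0.0544
grip_force: 62.0
```

Call:
jog_arm --plan '[{"linear":[0,0,0],"yaw":0,"fingers":0.5},{"linear":[0,0,0],"yaw":0,"fingers":0.5},{"linear":[0,0,-0.02],"yaw":0,"fingers":0.5},{"linear":[0,0,-0.04],"yaw":0,"fingers":0.5},{"linear":[0,0,-0.07],"yaw":0,"fingers":0.5},{"linear":[0,0,-0.1],"yaw":0,"fingers":0.5},{"linear":[0,0,-0.1],"yaw":0,"fingers":0.5},{"linear":[0,0,-0.1],"yaw":0,"fingers":0.5}]'

```text
time: 8.53
eef_pos: [0.436, 0.1963, 0.1073]
eef_rot: [0.001, 0.762, 0.647, 0.002]
wrist_force: [0.1, -0.9, -0.9]
grip_width: 0.0546
grip_force: 63.8
```

```bash
cat > jt.py <<'E'
import sys; import numpy as np
J=np.load("jig.npz"); x,y=map(float,sys.argv[1:3]); w=J["o"]+(J["ex"]*x+J["ey"]*y)/1000
print(*w.round(4))
E
T=$(python3 jt.py -7 107); echo $T; python3 go.py $T 0.105 82.5
```

```text
0.6331 0.0676
t 8.5 head 80.64 lin [-0.0949  0.2154  0.0031] yaw -0.37 w 0.0546 [ 0.1 -0.9 -0.9]
```

Call:
jog_arm --plan '[{"linear":[-0.014,0.031,0],"yaw":-0.35,"fingers":0.5},{"linear":[-0.028,0.062,0],"yaw":-0.35,"fingers":0.5},{"linear":[-0.042,0.093,0],"yaw":-0.35,"fingers":0.5},{"linear":[-0.056,0.124,0],"yaw":-0.35,"fingers":0.5},{"linear":[-0.07,0.155,0],"yaw":-0.35,"fingers":0.5},{"linear":[-0.084,0.186,0],"yaw":-0.35,"fingers":0.5},{"linear":[-0.095,0.213,0],"yaw":-0.35,"fingers":0.5},{"linear":[-0.095,0.213,0],"yaw":-0.35,"fingers":0.5}]'

```text
time: 9.2
eef_pos: [0.6334, 0.0617, 0.1035]
eef_rot: [0.001, 0.755, 0.656, -0.0]
wrist_force: [0.3, -1.1, -0.2]
grip_width: 0.0547
grip_force: 63.7
```

Call:
jog_arm --plan '[{"linear":[0,0,0],"yaw":0,"fingers":0.5},{"linear":[0,0,0.01],"yaw":0,"fingers":0.5},{"linear":[0,0,0.03],"yaw":0,"fingers":0.5},{"linear":[0,0,0.05],"yaw":0,"fingers":0.5},{"linear":[0,0,0.06],"yaw":0,"fingers":0.5},{"linear":[0,0,0.06],"yaw":0,"fingers":0.5},{"linear":[0,0,0.06],"yaw":0,"fingers":0.5}]'

```text
time: 9.78
eef_pos: [0.6284, 0.0686, 0.0446]
eef_rot: [-0.001, 0.752, 0.659, -0.001]
wrist_force: [-0.2, -0.1, 0.1]
grip_width: 0.0546
grip_force: 63.7
```

```bash
python3 go.py `python3 jt.py -7 107` 0.019 82.5; python3 look.py a2 | grep -E "z [2-4][0-9]\."
```

```text
t 9.8 head 82.51 lin [-0.0004  0.0049  0.0256] yaw 0.0 w 0.0546 [-0.2 -0.1  0.1]
[254 120  46  11 275] z 44.7 [682.7 -49.4] [134.2  20.9] 81.1 jig mm [57.5 -2.6] rel 88.6
[312 190  21  23 275] z 26.4 [ 450.6 -180.9] [58.  41.9] 29.7 jig mm [-155.5 -163.2] rel 37.2
[145 195  15  20 256] z 26.2 [450.5 330.1] [57.  41.1] 4.8 jig mm [-222.3  343.4] rel 12.3
```

View pics/a2.png

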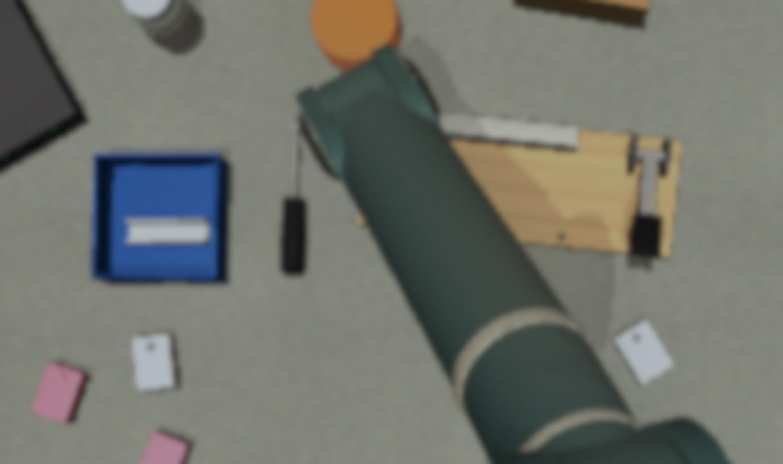

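Offcut is well inside the bin, box A is at crop (154,362), box C at (644,352), and the arm is above place 1. Lowering now.

Call:
jog_arm --plan '[{"linear":[0,0.003,0.006],"yaw":0,"fingers":0.5},{"linear":[0,0.003,0.012],"yaw":0,"fingers":0.5},{"linear":[0,0.003,0.018],"yaw":0,"fingers":0.5},{"linear":[0,0.003,0.024],"yaw":0,"fingers":0.5},{"linear":[0,0.003,0.026],"yaw":0,"fingers":0.5},{"linear":[0,0.003,0.026],"yaw":0,"fingers":0.5},{"linear":[0,0.003,0.026],"yaw":0,"fingers":0.5}]'

```text
time: 10.42
eef_pos: [0.6322, 0.0674, 0.019]
eef_rot: [-0.0, 0.752, 0.659, -0.0]
wrist_force: [0.7, -0.1, -0.2]
grip_width: 0.0545
grip_force: 63.7
```

Call:
jog_arm --plan '[{"linear":[0.001,0,0],"yaw":0,"fingers":0.5},{"linear":[0.002,0,0],"yaw":0,"fingers":0.5},{"linear":[0.003,0,0],"yaw":0,"fingers":0.5},{"linear":[0.004,0,0],"yaw":0,"fingers":0.5},{"linear":[0.005,0,0],"yaw":0,"fingers":0.5},{"linear":[0.005,0,0],"yaw":0,"fingers":0.5}]'

```text
time: 10.92
eef_pos: [0.6326, 0.07, 0.0192]
eef_rot: [0.001, 0.753, 0.658, -0.002]
wrist_force: [-3.3, -5.3, 2.5]
grip_width: 0.0545
grip_force: 64.1
```

Call:
jog_arm --plan '[{"linear":[0,0,0],"yaw":0,"fingers":0.72},{"linear":[0,0,0],"yaw":0,"fingers":0.72},{"linear":[0,0,0],"yaw":0,"fingers":0.72},{"linear":[0,0,-0.01],"yaw":0,"fingers":0.72},{"linear":[0,0,-0.03],"yaw":0,"fingers":0.72},{"linear":[0,0,-0.05],"yaw":0,"fingers":0.72},{"linear":[0,0,-0.07],"yaw":0,"fingers":0.3},{"linear":[0,0,-0.07],"yaw":0,"fingers":0}]'

```text
time: 11.58
eef_pos: [0.6359, 0.0736, 0.0943]
eef_rot: [0.002, 0.752, 0.659, 0.003]
wrist_force: [1.2, 0.6, -0.0]
grip_width: 0.0384
grip_force: 0.0
```

Call:
jog_arm --plan '[{"linear":[0,0,0],"yaw":0,"fingers":0},{"linear":[0,-0.03,0],"yaw":0,"fingers":0},{"linear":[0,-0.06,0],"yaw":0,"fingers":0},{"linear":[0,-0.06,0],"yaw":0,"fingers":0},{"linear":[0,-0.06,0],"yaw":0,"fingers":0}]'

```text
time: 12.0
eef_pos: [0.5716, 0.0805, 0.0887]
eef_rot: [-0.001, 0.752, 0.66, -0.001]
wrist_force: [0.1, -0.6, -0.6]
grip_width: 0.0
grip_force: 0.0
```

```bash
python3 go.py `python3 jt.py -65 110` 0.024 82.5
```

```text
t 12.0 head 82.52 lin [-0.0017  0.0048  0.0646] yaw 0.0 w 0.0 [ 0.1 -0.6 -0.6]
```

Call:
jog_arm --plan '[{"linear":[-0.002,0,0.02],"yaw":0,"fingers":0},{"linear":[-0.002,0,0.04],"yaw":0,"fingers":0},{"linear":[-0.002,0,0.06],"yaw":0,"fingers":0},{"linear":[-0.002,0,0.062],"yaw":0,"fingers":0},{"linear":[-0.002,0.006,0.062],"yaw":0,"fingers":0},{"linear":[-0.002,0.012,0.062],"yaw":0,"fingers":0},{"linear":[-0.002,0.018,0.062],"yaw":0,"fingers":0},{"linear":[-0.002,0.018,0.062],"yaw":0,"fingers":0}]'

```text
time: 12.67
eef_pos: [0.594, 0.0756, 0.0286]
eef_rot: [0.001, 0.753, 0.658, 0.002]
wrist_force: [0.8, -0.2, 0.1]
grip_width: -0.0004
grip_force: 0.0
```

Call:
jog_arm --plan '[{"linear":[0,0.004,0],"yaw":0,"fingers":0},{"linear":[0,0.008,0],"yaw":0,"fingers":0},{"linear":[0,0.012,0],"yaw":0,"fingers":0},{"linear":[0,0.016,0],"yaw":0,"fingers":0},{"linear":[0,0.019,0],"yaw":0,"fingers":0},{"linear":[0,0.022,0],"yaw":0,"fingers":0},{"linear":[0,0.022,0],"yaw":0,"fingers":0},{"linear":[0,0.022,0],"yaw":0,"fingers":0}]'

```text
time: 13.33
eef_pos: [0.6132, 0.0731, 0.0277]
eef_rot: [0.0, 0.752, 0.659, 0.0]
wrist_force: [-2.3, 0.8, 3.3]
grip_width: 0.0
grip_force: 1.4
```

```bash
python3 go.py `python3 jt.py -25.5 110` 0.026 82.5
```

```text
t 13.3 head 82.43 lin [0.0001 0.0019 0.0017] yaw -0.01 w 0.0 [-2.3  0.8  3.3]
```

Call:
jog_arm --plan '[{"linear":[0,0.002,0],"yaw":0,"fingers":0},{"linear":[0,0.004,0],"yaw":0,"fingers":0},{"linear":[0,0.005,0],"yaw":0,"fingers":0},{"linear":[0,0.005,0],"yaw":0,"fingers":0}]'

```text
time: 13.67
eef_pos: [0.6179, 0.0724, 0.0276]
eef_rot: [-0.0, 0.752, 0.659, -0.0]
wrist_force: [-2.2, 1.4, 5.1]
grip_width: -0.0001
grip_force: 2.4
```

Call:
jog_arm --plan '[{"linear":[0,0.003,0],"yaw":0,"fingers":0},{"linear":[0,0.003,0],"yaw":0,"fingers":0},{"linear":[0,0.003,0],"yaw":0,"fingers":0}]'

```text
time: 13.92
eef_pos: [0.6182, 0.0724, 0.0274]
eef_rot: [-0.001, 0.752, 0.659, -0.002]
wrist_force: [-10.4, -0.3, 10.9]
grip_width: 0.0
grip_force: 6.8
```

Call:
jog_arm --plan '[{"linear":[0,-0.006,0],"yaw":0,"fingers":0},{"linear":[0,-0.02,0],"yaw":0,"fingers":0},{"linear":[0,-0.03,-0.03],"yaw":0,"fingers":0},{"linear":[0,-0.04,-0.07],"yaw":0,"fingers":0.5},{"linear":[0,-0.06,-0.1],"yaw":0,"fingers":1},{"linear":[0,-0.09,-0.11],"yaw":0,"fingers":1},{"linear":[0,-0.09,-0.11],"yaw":0,"fingers":1},{"linear":[0,-0.09,-0.11],"yaw":0,"fingers":1}]'

```text
time: 14.58
eef_pos: [0.5315, 0.0836, 0.1382]
eef_rot: [0.001, 0.752, 0.659, 0.001]
wrist_force: [0.3, -0.2, -0.4]
grip_width: 0.0604
grip_force: 0.0
```

```bash
python3 look.py | grep -E "z [2-4][0-9]\."; python3 go.py 0.4504 0.33 0.12 95.1
```

```text
[243 119  57  11 322] z 44.9 [684.1 -32.9] [167.5  18.9] 82.7 jig mm [56.7 14. ] rel 90.2
[227 125  18  18 236] z 37.9 [657.5  73.4] [51.4 51.1] -1.5 jig mm [ 16.5 115.9] rel 6.0
[312 191  21  22 255] z 26.8 [ 451.  -180.1] [56.5 39.9] 29.5 jig mm [-155.2 -162.4] rel 37.0
[145 195  15  20 245] z 26.1 [450.5 330.1] [56.1 40.4] 6.1 jig mm [-222.3  343.4] rel 13.6
t 14.6 head 82.41 lin [ 0.2338 -0.1137  0.0173] yaw -2.54 w 0.0676 [0.3 0.1 0.6]
```

Call:
jog_arm --plan '[{"linear":[0.033,-0.016,0],"yaw":-0.5,"fingers":1},{"linear":[0.066,-0.032,0],"yaw":-1,"fingers":1},{"linear":[0.1,-0.049,0],"yaw":-1.5,"fingers":1},{"linear":[0.133,-0.065,0],"yaw":-2,"fingers":1},{"linear":[0.166,-0.081,0],"yaw":-2.5,"fingers":1},{"linear":[0.2,-0.098,0],"yaw":-2.5,"fingers":1},{"linear":[0.234,-0.114,0],"yaw":-2.5,"fingers":1},{"linear":[0.234,-0.114,0.03],"yaw":-2.5,"fingers":1}]'

```text
time: 15.3
eef_pos: [0.4492, 0.3423, 0.1113]
eef_rot: [-0.002, 0.673, 0.74, 0.007]
wrist_force: [1.0, 1.4, -0.8]
grip_width: 0.0853
grip_force: 0.0
```

Call:
jog_arm --plan '[{"linear":[0,0,0],"yaw":0,"fingers":1},{"linear":[0,0,0.02],"yaw":0,"fingers":1},{"linear":[0,0,0.04],"yaw":0,"fingers":1},{"linear":[0,0,0.04],"yaw":0,"fingers":1},{"linear":[0,0,0.04],"yaw":0,"fingers":1}]'

```text
time: 15.72
eef_pos: [0.4498, 0.3296, 0.0663]
eef_rot: [-0.0, 0.677, 0.736, -0.001]
wrist_force: [0.3, 0.2, 0.0]
grip_width: 0.0854
grip_force: 0.0
```

```bash
python3 go.py 0.4505 0.3299 0.008 95.3
```

```text
t 15.7 head 94.83 lin [0.0003 0.0009 0.0583] yaw -0.09 w 0.0854 [0.3 0.2 0. ]
```

Call:
jog_arm --plan '[{"linear":[0,0.001,0.02],"yaw":0,"fingers":1},{"linear":[0,0.001,0.04],"yaw":0,"fingers":1},{"linear":[0,0.001,0.058],"yaw":0,"fingers":1},{"linear":[0,0.001,0.058],"yaw":0,"fingers":1},{"linear":[0,0.001,0.058],"yaw":0,"fingers":0.5},{"linear":[0,0.001,0.058],"yaw":0,"fingers":0.5},{"linear":[0,0.001,0.058],"yaw":0,"fingers":0.5},{"linear":[0,0.001,0.058],"yaw":0,"fingers":0.5}]'

```text
time: 16.38
eef_pos: [0.4518, 0.3318, 0.0114]
eef_rot: [0.0, 0.676, 0.737, 0.002]
wrist_force: [-0.3, 0.1, 5.2]
grip_width: 0.0546
grip_force: 63.8
```

Call:
jog_arm --plan '[{"linear":[0,0,0],"yaw":0,"fingers":0.5},{"linear":[0,0,0],"yaw":0,"fingers":0.5},{"linear":[0,0,-0.02],"yaw":0,"fingers":0.5},{"linear":[0,0,-0.04],"yaw":0,"fingers":0.5},{"linear":[0,0,-0.07],"yaw":0,"fingers":0.5},{"linear":[0,0,-0.11],"yaw":0,"fingers":0.5},{"linear":[0,0,-0.11],"yaw":0,"fingers":0.5},{"linear":[0,0,-0.11],"yaw":0,"fingers":0.5}]'

```text
time: 17.05
eef_pos: [0.4522, 0.3319, 0.1225]
eef_rot: [0.001, 0.676, 0.737, 0.003]
wrist_force: [0.1, 0.4, -0.7]
grip_width: 0.0542
grip_force: 63.5
```

```bash
python3 go.py `python3 jt.py -8 64` 0.115 82.5
```

```text
t 17.1 head 94.9 lin [-0.3206  0.1474  0.0075] yaw 2.48 w 0.0542 [ 0.1  0.4 -0.7]
```

Call:
jog_arm --plan '[{"linear":[-0.032,0.015,0],"yaw":0.3,"fingers":0.5},{"linear":[-0.064,0.03,0],"yaw":0.6,"fingers":0.5},{"linear":[-0.096,0.044,0],"yaw":0.9,"fingers":0.5},{"linear":[-0.128,0.059,0],"yaw":1.2,"fingers":0.5},{"linear":[-0.16,0.074,0],"yaw":1.5,"fingers":0.5},{"linear":[-0.192,0.089,0],"yaw":1.8,"fingers":0.5},{"linear":[-0.224,0.103,0],"yaw":2.1,"fingers":0.5},{"linear":[-0.24,0.11,0],"yaw":2.5,"fingers":0.5}]'

```text
time: 17.72
eef_pos: [0.5821, 0.0954, 0.1181]
eef_rot: [0.001, 0.755, 0.656, -0.001]
wrist_force: [0.3, 0.7, -0.9]
grip_width: 0.0544
grip_force: 63.5
```

Call:
jog_arm --plan '[{"linear":[0,0,0],"yaw":0,"fingers":0.5},{"linear":[-0.025,0.008,0],"yaw":0,"fingers":0.5},{"linear":[-0.05,0.015,0.01],"yaw":0,"fingers":0.5},{"linear":[-0.07,0.022,0.02],"yaw":0,"fingers":0.5},{"linear":[-0.088,0.028,0.03],"yaw":0,"fingers":0.5},{"linear":[-0.088,0.028,0.04],"yaw":0,"fingers":0.5},{"linear":[-0.088,0.028,0.05],"yaw":0,"fingers":0.5},{"linear":[-0.088,0.028,0.05],"yaw":0,"fingers":0.5}]'

```text
time: 18.38
eef_pos: [0.5947, 0.0122, 0.0669]
eef_rot: [-0.002, 0.752, 0.66, -0.001]
wrist_force: [-0.6, -0.2, -1.3]
grip_width: 0.0542
grip_force: 63.5
```

```bash
python3 look.py |grep -E "z [2-4][0-9]\."; python3 go.py `python3 jt.py -8 64` 0.023 82.5
```

```text
[276 121  24  10 153] z 44.6 [678.3 -81.7] [68.9 20.8] 80.0 jig mm [ 57.3 -35.2] rel 87.5
[224 135   6  19  87] z 31.9 [627.5 101.2] [54.6 15. ] -0.8 jig mm [-16.9 139.5] rel 6.7
[314 190  19  21 227] z 26.7 [ 452.3 -183.8] [58.  35.3] 29.5 jig mm [-153.4 -165.9] rel 37.0
t 18.4 head 82.58 lin [0.0164 0.0295 0.0449] yaw 0.02 w 0.0544 [ 0.6 -0.5 -1. ]
```

Call:
jog_arm --plan '[{"linear":[0.008,0.015,0],"yaw":0,"fingers":0.5},{"linear":[0.016,0.029,0],"yaw":0,"fingers":0.5},{"linear":[0.016,0.029,0],"yaw":0,"fingers":0.5},{"linear":[0.016,0.029,0.01],"yaw":0,"fingers":0.5},{"linear":[0.016,0.029,0.02],"yaw":0,"fingers":0.5},{"linear":[0.016,0.029,0.03],"yaw":0,"fingers":0.5},{"linear":[0.016,0.029,0.03],"yaw":0,"fingers":0.5},{"linear":[0.016,0.029,0.03],"yaw":0,"fingers":0.5}]'

```text
time: 19.1
eef_pos: [0.6263, 0.022, 0.0379]
eef_rot: [-0.001, 0.752, 0.659, -0.001]
wrist_force: [-0.0, -0.4, 0.6]
grip_width: 0.0542
grip_force: 63.5
```

```bash
python3 go.py `python3 jt.py -8 64` 0.023 82.5
```

```text
t 19.1 head 82.42 lin [ 0.0031 -0.0002  0.0149] yaw -0.02 w 0.0542 [-0.  -0.4  0.6]
```

Call:
jog_arm --plan '[{"linear":[0,0,0.006],"yaw":0,"fingers":0.5},{"linear":[0,0,0.011],"yaw":0,"fingers":0.5},{"linear":[0,0,0.015],"yaw":0,"fingers":0.5},{"linear":[0,0,0.015],"yaw":0,"fingers":0.5},{"linear":[0,0,0.015],"yaw":0,"fingers":0.5}]'

```text
time: 19.52
eef_pos: [0.6276, 0.0222, 0.0241]
eef_rot: [-0.0, 0.752, 0.659, -0.0]
wrist_force: [-1.0, 0.1, -0.5]
grip_width: 0.0547
grip_force: 63.5
```

Call:
jog_arm --plan '[{"linear":[0.002,0,0],"yaw":0,"fingers":0.5},{"linear":[0.004,0,0],"yaw":0,"fingers":0.5},{"linear":[0.006,0,0],"yaw":0,"fingers":0.5},{"linear":[0.008,0,0],"yaw":0,"fingers":0.5},{"linear":[0.009,0,0],"yaw":0,"fingers":0.5},{"linear":[0.01,0,0],"yaw":0,"fingers":0.5},{"linear":[0.01,0,0],"yaw":0,"fingers":0.5}]'

```text
time: 20.1
eef_pos: [0.629, 0.0325, 0.0243]
eef_rot: [-0.0, 0.752, 0.659, 0.0]
wrist_force: [-0.6, 0.5, -0.3]
grip_width: 0.0544
grip_force: 63.5
```

```bash
python3 go.py `python3 jt.py -8 70` 0.023 82.5
```

```text
t 20.1 head 82.45 lin [-0.0017 -0.0015  0.0013] yaw -0.01 w 0.0544 [-0.6  0.5 -0.3]
```

Call:
jog_arm --plan '[{"linear":[0.001,0,0.001],"yaw":0,"fingers":0.5},{"linear":[0.002,0,0.001],"yaw":0,"fingers":0.5},{"linear":[0.003,0,0.001],"yaw":0,"fingers":0.5},{"linear":[0.003,0,0.001],"yaw":0,"fingers":0.5}]'

```text
time: 20.43
eef_pos: [0.6292, 0.0329, 0.0235]
eef_rot: [0.001, 0.753, 0.658, -0.001]
wrist_force: [-2.8, -4.9, 4.7]
grip_width: 0.054
grip_force: 64.0
```

```bash
python3 go.py `python3 jt.py -8 70` 0.023 82.5
```

```text
t 20.4 head 82.33 lin [-0.0021 -0.0017  0.0005] yaw -0.03 w 0.054 [-2.8 -4.9  4.7]
```

Call:
jog_arm --plan '[{"linear":[0,0,0],"yaw":0,"fingers":0.72},{"linear":[0,0,0],"yaw":0,"fingers":0.72},{"linear":[0,0,0],"yaw":0,"fingers":0.72},{"linear":[0,0,-0.01],"yaw":0,"fingers":0.72},{"linear":[0,0,-0.03],"yaw":0,"fingers":0.72},{"linear":[0,0,-0.05],"yaw":0,"fingers":0.72},{"linear":[-0.002,-0.03,-0.06],"yaw":0,"fingers":0.3},{"linear":[-0.002,-0.06,-0.06],"yaw":0,"fingers":0}]'

```text
time: 21.1
eef_pos: [0.5719, 0.0416, 0.0863]
eef_rot: [0.002, 0.753, 0.658, 0.003]
wrist_force: [0.4, 0.4, -0.2]
grip_width: 0.0382
grip_force: 0.0
```

Call:
jog_arm --plan '[{"linear":[0,0,0],"yaw":0,"fingers":0},{"linear":[0,0,0],"yaw":0,"fingers":0},{"linear":[0,0,0],"yaw":0,"fingers":0}]'

```text
time: 21.35
eef_pos: [0.5706, 0.0412, 0.0841]
eef_rot: [0.001, 0.752, 0.659, 0.001]
wrist_force: [-0.5, 0.3, -0.1]
grip_width: 0.001
grip_force: 0.0
```

```bash
python3 look.py |grep -E "z [2-4][0-9]\.";python3 go.py `python3 jt.py -65 70` 0.028 82.5
```

```text
[255 120  46  11 264] z 45.1 [681.7 -52.1] [133.8  20.5] 81.4 jig mm [56.8 -5.4] rel 88.9
[313 190  20  23 259] z 26.5 [ 451. -181.] [57.8 40.7] 28.3 jig mm [-155.  -163.3] rel 35.8
t 21.4 head 82.41 lin [-0.0026  0.0001  0.0558] yaw -0.02 w -0.0002 [ 1.  -0.4 -0.1]
```

Call:
jog_arm --plan '[{"linear":[-0.003,0,0.02],"yaw":0,"fingers":0},{"linear":[-0.003,0,0.04],"yaw":0,"fingers":0},{"linear":[-0.003,0,0.056],"yaw":0,"fingers":0},{"linear":[-0.003,0,0.056],"yaw":0,"fingers":0},{"linear":[-0.003,0.004,0.056],"yaw":0,"fingers":0},{"linear":[-0.003,0.008,0.056],"yaw":0,"fingers":0},{"linear":[-0.003,0.012,0.056],"yaw":0,"fingers":0},{"linear":[-0.003,0.016,0.056],"yaw":0,"fingers":0}]'

```text
time: 22.07
eef_pos: [0.5867, 0.036, 0.0284]
eef_rot: [0.001, 0.752, 0.659, 0.001]
wrist_force: [-0.1, 0.3, 0.8]
grip_width: 0.0001
grip_force: 0.0
```

Call:
jog_arm --plan '[{"linear":[0,0.004,0],"yaw":0,"fingers":0},{"linear":[0,0.008,0],"yaw":0,"fingers":0},{"linear":[0,0.012,0],"yaw":0,"fingers":0},{"linear":[0,0.016,0],"yaw":0,"fingers":0},{"linear":[0,0.019,0],"yaw":0,"fingers":0},{"linear":[0,0.022,0],"yaw":0,"fingers":0},{"linear":[0,0.024,0],"yaw":0,"fingers":0},{"linear":[0,0.024,0],"yaw":0,"fingers":0}]'

```text
time: 22.73
eef_pos: [0.6092, 0.0331, 0.028]
eef_rot: [-0.0, 0.752, 0.659, -0.0]
wrist_force: [-4.6, -0.1, 4.4]
grip_width: -0.0004
grip_force: 2.1
```

```bash
python3 go.py `python3 jt.py -22.5 70` 0.028 82.5
```

```text
t 22.7 head 82.43 lin [ 0.0004  0.0037 -0.    ] yaw -0.01 w -0.0004 [-4.6 -0.1  4.4]
```

Call:
jog_arm --plan '[{"linear":[0,0.002,0],"yaw":0,"fingers":0},{"linear":[0,0.004,0],"yaw":0,"fingers":0},{"linear":[0,0.006,0],"yaw":0,"fingers":0},{"linear":[0,0.007,0],"yaw":0,"fingers":0},{"linear":[0,0.007,0],"yaw":0,"fingers":0}]'

```text
time: 23.15
eef_pos: [0.6132, 0.0326, 0.0278]
eef_rot: [-0.002, 0.752, 0.659, -0.003]
wrist_force: [-10.9, -0.1, 11.7]
grip_width: -0.0002
grip_force: 7.1
```

```bash
python3 go.py `python3 jt.py -22.5 70` 0.028 82.5
```

```text
t 23.1 head 82.46 lin [ 0.0003 -0.0003 -0.0002] yaw -0.01 w -0.0002 [-10.9  -0.1  11.7]
```

Call:
jog_arm --plan '[{"linear":[0,-0.006,0],"yaw":0,"fingers":0},{"linear":[0,-0.02,0],"yaw":0,"fingers":0},{"linear":[0,-0.03,-0.03],"yaw":0,"fingers":0},{"linear":[0,-0.04,-0.07],"yaw":0,"fingers":0.5},{"linear":[0,-0.06,-0.1],"yaw":0,"fingers":1},{"linear":[0,-0.09,-0.11],"yaw":0,"fingers":1},{"linear":[0,-0.09,-0.11],"yaw":0,"fingers":1},{"linear":[0,-0.09,-0.11],"yaw":0,"fingers":1}]'

```text
time: 23.82
eef_pos: [0.5265, 0.0436, 0.1384]
eef_rot: [0.001, 0.752, 0.659, 0.001]
wrist_force: [-0.0, -0.0, 0.1]
grip_width: 0.0602
grip_force: 0.0
```

```bash
python3 look.py | grep -E "z [2-4][0-9]\."; python3 go.py 0.4508 -0.1805 0.12 119.3
```

```text
[225 117  75  25 761] z 41.3 [668.3  -6.2] [220.3  72.6] 88.5 jig mm [37.6 38.4] rel 96.0
[313 191  19  22 247] z 26.7 [ 450.7 -180.6] [55.5 39.4] 29.7 jig mm [-155.4 -162.9] rel 37.2
t 23.9 head 82.41 lin [-0.232  -0.0462  0.0178] yaw -7.38 w 0.0676 [ 0.1 -0.3  0.2]
```

Call:
jog_arm --plan '[{"linear":[-0.033,-0.007,0],"yaw":-1,"fingers":1},{"linear":[-0.066,-0.013,0],"yaw":-2,"fingers":1},{"linear":[-0.1,-0.02,0],"yaw":-3,"fingers":1},{"linear":[-0.133,-0.026,0],"yaw":-4,"fingers":1},{"linear":[-0.166,-0.033,0],"yaw":-5,"fingers":1},{"linear":[-0.2,-0.04,0],"yaw":-6,"fingers":1},{"linear":[-0.232,-0.046,0],"yaw":-7,"fingers":1},{"linear":[-0.232,-0.046,0.03],"yaw":-7.4,"fingers":1}]'

```text
time: 24.53
eef_pos: [0.4515, -0.1905, 0.1094]
eef_rot: [0.004, 0.508, 0.861, -0.001]
wrist_force: [1.2, -1.6, -0.6]
grip_width: 0.0857
grip_force: 0.0
```

Call:
jog_arm --plan '[{"linear":[0,0,0],"yaw":0,"fingers":1},{"linear":[0,0,0.02],"yaw":0,"fingers":1},{"linear":[0,0,0.04],"yaw":0,"fingers":1},{"linear":[0,0,0.04],"yaw":0,"fingers":1},{"linear":[0,0,0.04],"yaw":0,"fingers":1}]'

```text
time: 24.95
eef_pos: [0.4507, -0.179, 0.0669]
eef_rot: [-0.001, 0.504, 0.864, 0.0]
wrist_force: [0.7, 0.2, 0.7]
grip_width: 0.0853
grip_force: 0.0
```

```bash
python3 go.py 0.4508 -0.1805 0.009 119.5; python3 look.py | grep -E "z [2-4][0-9]\."
```

```text
t 24.9 head 119.5 lin [-0.0015 -0.0007  0.0579] yaw -0.0 w 0.0853 [0.7 0.2 0.7]
[ 224  117   76   37 1086] z 40.0 [644.4  -3.6] [219.4 109.7] 84.9 jig mm [13.5 37.8] rel 92.4
```

Call:
jog_arm --plan '[{"linear":[-0.001,0,0.02],"yaw":0,"fingers":1},{"linear":[-0.001,0,0.04],"yaw":0,"fingers":1},{"linear":[-0.001,0,0.058],"yaw":0,"fingers":1},{"linear":[-0.001,0,0.058],"yaw":0,"fingers":1},{"linear":[-0.001,0,0.058],"yaw":0,"fingers":0.5},{"linear":[-0.001,0,0.058],"yaw":0,"fingers":0.5},{"linear":[-0.001,0,0.058],"yaw":0,"fingers":0.5},{"linear":[-0.001,0,0.058],"yaw":0,"fingers":0.5}]'

```text
time: 25.67
eef_pos: [0.4523, -0.1812, 0.0113]
eef_rot: [0.002, 0.504, 0.864, 0.0]
wrist_force: [-1.8, 1.2, 5.8]
grip_width: 0.0545
grip_force: 63.3
```

Call:
jog_arm --plan '[{"linear":[0,0,0],"yaw":0,"fingers":0.5},{"linear":[0,0,0],"yaw":0,"fingers":0.5},{"linear":[0,0,-0.02],"yaw":0,"fingers":0.5},{"linear":[0,0,-0.04],"yaw":0,"fingers":0.5},{"linear":[0,0,-0.07],"yaw":0,"fingers":0.5},{"linear":[0,0,-0.11],"yaw":0,"fingers":0.5},{"linear":[0,0,-0.11],"yaw":0,"fingers":0.5},{"linear":[0,0,-0.11],"yaw":0,"fingers":0.5}]'

```text
time: 26.33
eef_pos: [0.4527, -0.182, 0.1224]
eef_rot: [0.003, 0.505, 0.863, -0.0]
wrist_force: [-0.6, -0.6, -0.2]
grip_width: 0.0546
grip_force: 63.9
```

```bash
python3 go.py `python3 jt.py -8 23` 0.115 82.5
```

```text
t 26.3 head 119.39 lin [0.0625 0.2284 0.0077] yaw 7.38 w 0.0546 [-0.6 -0.6 -0.2]
```

Call:
jog_arm --plan '[{"linear":[0.008,0.03,0],"yaw":1,"fingers":0.5},{"linear":[0.016,0.06,0],"yaw":2,"fingers":0.5},{"linear":[0.025,0.09,0],"yaw":3,"fingers":0.5},{"linear":[0.033,0.12,0],"yaw":4,"fingers":0.5},{"linear":[0.041,0.15,0],"yaw":5,"fingers":0.5},{"linear":[0.05,0.18,0],"yaw":6,"fingers":0.5},{"linear":[0.058,0.21,0],"yaw":7,"fingers":0.5},{"linear":[0.062,0.228,0],"yaw":7.4,"fingers":0.5}]'

```text
time: 27.0
eef_pos: [0.6203, -0.0113, 0.1186]
eef_rot: [-0.001, 0.753, 0.659, 0.0]
wrist_force: [0.4, 1.0, -0.6]
grip_width: 0.0545
grip_force: 63.8
```

Call:
jog_arm --plan '[{"linear":[0,0,0],"yaw":0,"fingers":0.5},{"linear":[0,0,0.02],"yaw":0,"fingers":0.5},{"linear":[0,0,0.04],"yaw":0,"fingers":0.5},{"linear":[0,0,0.055],"yaw":0,"fingers":0.5},{"linear":[0,0,0.055],"yaw":0,"fingers":0.5},{"linear":[0,0,0.055],"yaw":0,"fingers":0.5}]'

```text
time: 27.5
eef_pos: [0.6179, -0.0154, 0.0632]
eef_rot: [-0.001, 0.752, 0.659, -0.001]
wrist_force: [-0.0, 0.4, 0.1]
grip_width: 0.0543
grip_force: 63.8
```

```bash
python3 go.py `python3 jt.py -8 23` 0.023 82.5
```

```text
t 27.5 head 82.42 lin [0.0003 0.0033 0.0402] yaw -0.02 w 0.0543 [-0.   0.4  0.1]
```

Call:
jog_arm --plan '[{"linear":[0,0.003,0.01],"yaw":0,"fingers":0.5},{"linear":[0,0.003,0.02],"yaw":0,"fingers":0.5},{"linear":[0,0.003,0.03],"yaw":0,"fingers":0.5},{"linear":[0,0.003,0.036],"yaw":0,"fingers":0.5},{"linear":[0,0.003,0.04],"yaw":0,"fingers":0.5},{"linear":[0,0.003,0.04],"yaw":0,"fingers":0.5},{"linear":[0,0.003,0.04],"yaw":0,"fingers":0.5}]'

```text
time: 28.08
eef_pos: [0.6221, -0.0153, 0.0241]
eef_rot: [-0.0, 0.752, 0.659, 0.0]
wrist_force: [0.7, 0.5, -0.7]
grip_width: 0.0544
grip_force: 63.8
```

Call:
jog_arm --plan '[{"linear":[0.002,0,0],"yaw":0,"fingers":0.5},{"linear":[0.004,0,0],"yaw":0,"fingers":0.5},{"linear":[0.006,0,0],"yaw":0,"fingers":0.5},{"linear":[0.007,0,0],"yaw":0,"fingers":0.5},{"linear":[0.008,0,0],"yaw":0,"fingers":0.5},{"linear":[0.008,0,0],"yaw":0,"fingers":0.5}]'

```text
time: 28.58
eef_pos: [0.6227, -0.0102, 0.0243]
eef_rot: [0.001, 0.753, 0.658, -0.002]
wrist_force: [-1.9, -5.9, 2.1]
grip_width: 0.0543
grip_force: 64.1
```

```bash
python3 go.py `python3 jt.py -8 30` 0.023 82.5
```

```text
t 28.6 head 82.33 lin [ 0.0015 -0.0009  0.0013] yaw -0.03 w 0.0543 [-1.9 -5.9  2.1]
```

Call:
jog_arm --plan '[{"linear":[0,0,0.001],"yaw":0,"fingers":0.5},{"linear":[0,0,0.001],"yaw":0,"fingers":0.72},{"linear":[0,0,0.001],"yaw":0,"fingers":0.72},{"linear":[0,0,0.001],"yaw":0,"fingers":0.72},{"linear":[0,0,-0.02],"yaw":0,"fingers":0.72},{"linear":[0,0,-0.05],"yaw":0,"fingers":0.72},{"linear":[0,-0.03,-0.06],"yaw":0,"fingers":0.3},{"linear":[0,-0.06,-0.06],"yaw":0,"fingers":0}]'

```text
time: 29.25
eef_pos: [0.5663, 0.0017, 0.0873]
eef_rot: [0.002, 0.752, 0.659, 0.003]
wrist_force: [-0.3, -0.2, -0.3]
grip_width: 0.0385
grip_force: 0.0
```

Call:
jog_arm --plan '[{"linear":[0,0,0],"yaw":0,"fingers":0},{"linear":[0,0,0],"yaw":0,"fingers":0},{"linear":[0,0,0],"yaw":0,"fingers":0}]'

```text
time: 29.5
eef_pos: [0.5644, 0.0008, 0.0846]
eef_rot: [0.0, 0.752, 0.659, 0.001]
wrist_force: [0.1, 0.3, 0.4]
grip_width: 0.0012
grip_force: 0.0
```

```bash
python3 go.py `python3 jt.py -65 30` 0.028 82.5
```

```text
t 29.5 head 82.45 lin [-0.0017  0.0013  0.0566] yaw -0.01 w 0.0012 [0.1 0.3 0.4]
```

Call:
jog_arm --plan '[{"linear":[-0.002,0,0.02],"yaw":0,"fingers":0},{"linear":[-0.002,0,0.04],"yaw":0,"fingers":0},{"linear":[-0.002,0,0.056],"yaw":0,"fingers":0},{"linear":[-0.002,0,0.056],"yaw":0,"fingers":0},{"linear":[-0.002,0.005,0.056],"yaw":0,"fingers":0},{"linear":[-0.002,0.009,0.056],"yaw":0,"fingers":0},{"linear":[-0.002,0.013,0.056],"yaw":0,"fingers":0},{"linear":[-0.002,0.017,0.056],"yaw":0,"fingers":0}]'

```text
time: 30.17
eef_pos: [0.5818, -0.0038, 0.0293]
eef_rot: [0.001, 0.752, 0.659, 0.001]
wrist_force: [0.0, 0.5, -0.4]
grip_width: -0.0
grip_force: 0.0
```

Call:
jog_arm --plan '[{"linear":[0,0.004,0],"yaw":0,"fingers":0},{"linear":[0,0.008,0],"yaw":0,"fingers":0},{"linear":[0,0.012,0],"yaw":0,"fingers":0},{"linear":[0,0.016,0],"yaw":0,"fingers":0},{"linear":[0,0.02,0],"yaw":0,"fingers":0},{"linear":[0,0.023,0],"yaw":0,"fingers":0},{"linear":[0,0.026,0],"yaw":0,"fingers":0},{"linear":[0,0.026,0],"yaw":0,"fingers":0}]'

```text
time: 30.83
eef_pos: [0.6064, -0.0071, 0.029]
eef_rot: [0.0, 0.752, 0.659, -0.0]
wrist_force: [-2.4, -0.1, 4.2]
grip_width: -0.0001
grip_force: 2.0
```

```bash
python3 go.py `python3 jt.py -22.3 30` 0.028 82.5
```

```text
t 30.8 head 82.42 lin [0.0006 0.0015 0.001 ] yaw -0.02 w -0.0001 [-2.4 -0.1  4.2]
```

Final push, back off, and then a clear view.

Call:
jog_arm --plan '[{"linear":[0,0.002,0],"yaw":0,"fingers":0},{"linear":[0,0.004,0],"yaw":0,"fingers":0},{"linear":[0,0.005,0],"yaw":0,"fingers":0},{"linear":[0,0.005,0],"yaw":0,"fingers":0}]'

```text
time: 31.17
eef_pos: [0.6084, -0.0073, 0.0288]
eef_rot: [-0.002, 0.752, 0.659, -0.002]
wrist_force: [-10.8, 0.9, 14.0]
grip_width: -0.0002
grip_force: 7.1
```

Call:
jog_arm --plan '[{"linear":[0,-0.006,0],"yaw":0,"fingers":0},{"linear":[0,-0.02,0],"yaw":0,"fingers":0},{"linear":[0,-0.03,-0.03],"yaw":0,"fingers":0},{"linear":[0,-0.06,-0.07],"yaw":0,"fingers":0},{"linear":[-0.04,-0.08,-0.1],"yaw":0,"fingers":0},{"linear":[-0.08,-0.09,-0.1],"yaw":0,"fingers":0},{"linear":[-0.12,-0.09,-0.1],"yaw":0,"fingers":0},{"linear":[-0.12,-0.09,-0.1],"yaw":0,"fingers":0}]'

```text
time: 31.83
eef_pos: [0.5046, -0.1221, 0.1293]
eef_rot: [0.002, 0.755, 0.656, -0.001]
wrist_force: [-0.6, -0.4, -0.0]
grip_width: -0.0002
grip_force: 0.0
```

```bash
python3 look.py | grep -E "z [2-4][0-9]\."
python3 - <<'E'
from h import *
J=np.load("jig.npz");o,ex,ey=J["o"],J["ex"],J["ey"]
p,d=bot.read_camera("top")
# rectified jig-frame view of plane z=0.038 at 4 px/mm
xs=np.arange(60,-60,-.25);ys=np.arange(150,-50,-.25)
Y,X=np.meshgrid(ys,xs); W=o+(X[...,None]*ex+Y[...,None]*ey)/1000
uv=proj("top",np.c_[W.reshape(-1,2),np.full(X.size,.038)]).reshape(*X.shape,2).astype(np.float32)
cv2.imwrite("pics/row.png",cv2.remap(p,uv[...,0],uv[...,1],cv2.INTER_CUBIC))
E
python3 go.py 0.5575 -0.1765 0.13 82.5
```

```text
[ 224  117   76   37 1336] z 39.6 [644.7  -3.8] [219.4 109.6] 85.0 jig mm [13.9 37.7] rel 92.5
t 31.9 head 82.03 lin [-0.0495  0.0594 -0.0012] yaw -0.09 w 0.0001 [-0.3  0.1 -0.1]
```

View pics/row.png

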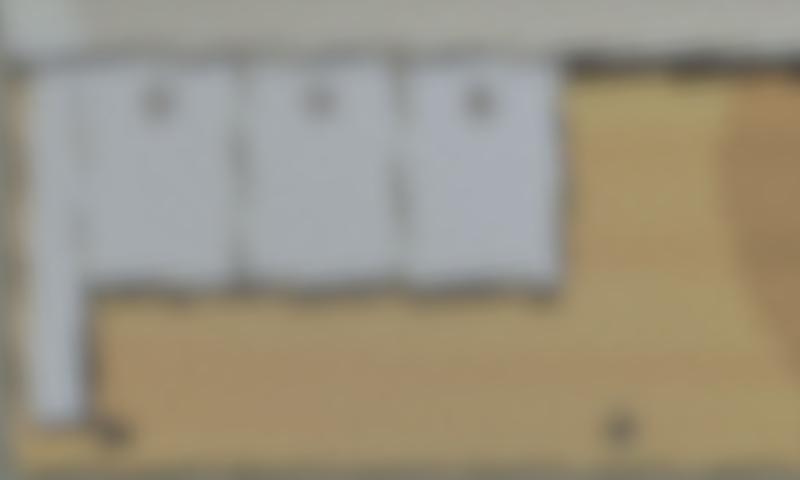

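The rectified view (4 px/mm) shows three boxes tight from the stop face (col ~80) to col 562, that is 120.5 mm, with their ends flush at the fence. I now go to the lever.

Call:
jog_arm --plan '[{"linear":[-0.025,0.03,-0.01],"yaw":0,"fingers":0},{"linear":[-0.05,0.059,-0.01],"yaw":0,"fingers":0},{"linear":[-0.05,0.059,-0.01],"yaw":0,"fingers":0},{"linear":[-0.05,0.059,-0.01],"yaw":0,"fingers":0},{"linear":[-0.05,0.059,-0.01],"yaw":0,"fingers":0}]'

```text
time: 32.35
eef_pos: [0.5579, -0.1705, 0.1377]
eef_rot: [-0.001, 0.752, 0.659, 0.0]
wrist_force: [-0.8, 0.6, 0.7]
grip_width: 0.0003
grip_force: 0.0
```

```bash
python3 go.py 0.5575 -0.1765 0.1 82.5
```

```text
t 32.4 head 82.52 lin [-0.006   0.0004  0.0376] yaw 0.0 w 0.0003 [-0.8  0.6  0.7]
```

Call:
jog_arm --plan '[{"linear":[-0.006,0,0.01],"yaw":0,"fingers":0},{"linear":[-0.006,0,0.02],"yaw":0,"fingers":0},{"linear":[-0.006,0,0.03],"yaw":0,"fingers":0},{"linear":[-0.006,0,0.038],"yaw":0,"fingers":0},{"linear":[-0.006,0,0.046],"yaw":0,"fingers":0},{"linear":[-0.006,0,0.054],"yaw":0,"fingers":0},{"linear":[-0.006,0,0.062],"yaw":0,"fingers":0},{"linear":[-0.006,0,0.07],"yaw":0,"fingers":0}]'

```text
time: 33.02
eef_pos: [0.5567, -0.1779, 0.0675]
eef_rot: [-0.0, 0.752, 0.659, -0.0]
wrist_force: [-1.3, -0.1, 2.5]
grip_width: -0.0002
grip_force: 1.1
```

Call:
jog_arm --plan '[{"linear":[0,0,0.006],"yaw":0,"fingers":0},{"linear":[0,0,0.01],"yaw":0,"fingers":0},{"linear":[0,0,0.014],"yaw":0,"fingers":0},{"linear":[0,0,0.014],"yaw":0,"fingers":0}]'

```text
time: 33.35
eef_pos: [0.5565, -0.1781, 0.0532]
eef_rot: [-0.001, 0.752, 0.659, -0.0]
wrist_force: [-0.3, 0.3, 0.5]
grip_width: 0.0001
grip_force: 0.0
```

Call:
jog_arm --plan '[{"linear":[0,0,0.002],"yaw":0,"fingers":0},{"linear":[0,0,0.004],"yaw":0,"fingers":0},{"linear":[0,0,0.006],"yaw":0,"fingers":0},{"linear":[0,0,0.006],"yaw":0,"fingers":0}]'

```text
time: 33.68
eef_pos: [0.5569, -0.1783, 0.048]
eef_rot: [-0.0, 0.752, 0.659, -0.0]
wrist_force: [-0.5, -0.0, -0.2]
grip_width: -0.0001
grip_force: 0.0
```

Call:
jog_arm --plan '[{"linear":[0,0,-0.02],"yaw":0,"fingers":0},{"linear":[0,0,-0.05],"yaw":0,"fingers":0},{"linear":[0,0,-0.09],"yaw":0,"fingers":0},{"linear":[-0.03,-0.03,-0.1],"yaw":0,"fingers":0},{"linear":[-0.06,-0.06,-0.1],"yaw":0,"fingers":0},{"linear":[-0.09,-0.09,-0.1],"yaw":0,"fingers":0},{"linear":[-0.12,-0.11,-0.1],"yaw":0,"fingers":0},{"linear":[-0.12,-0.11,-0.1],"yaw":0,"fingers":0}]'

```text
time: 34.35
eef_pos: [0.4255, -0.2897, 0.1481]
eef_rot: [-0.0, 0.756, 0.655, -0.003]
wrist_force: [0.1, -1.4, 0.8]
grip_width: -0.0002
grip_force: 0.0
```

```bash
python3 - <<'E'
from h import *
J=np.load("jig.npz");o,ex,ey=J["o"],J["ex"],J["ey"]
p,d=bot.read_camera("top"); P=cloud("top",d)
uv=proj("top",[*(o-ex*.05-ey*.145),.05])[0].round().astype(int); print("pad",P[uv[1]-2:uv[1]+3,uv[0]-2:uv[0]+3].reshape(-1,3).mean(0))
xs=np.arange(75,-75,-.4);ys=np.arange(155,-185,-.45)
Y,X=np.meshgrid(ys,xs); W=o+(X[...,None]*ex+Y[...,None]*ey)/1000
uv=proj("top",np.c_[W.reshape(-1,2),np.full(X.size,.038)]).reshape(*X.shape,2).astype(np.float32)
cv2.imwrite("pics/row2.png",cv2.remap(p,uv[...,0],uv[...,1],cv2.INTER_CUBIC))
E
```

```text
pad [ 0.55919538 -0.17809169  0.04607   ]
```

View pics/row2.png

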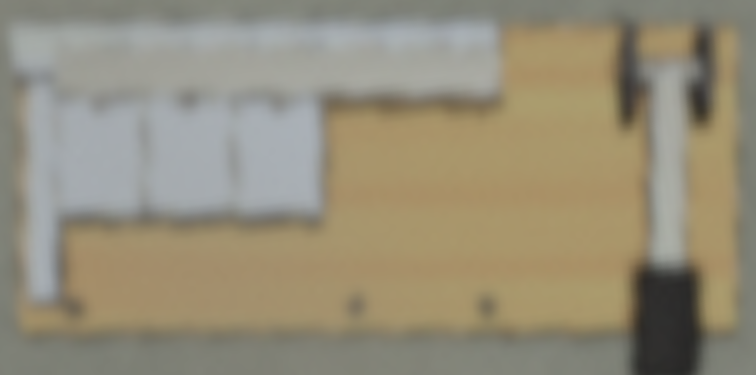

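The lever is down and holding (pad at z 46 mm), the strip is out over the row, and the three boxes are still tight (cols 62–322). I do a quick check of the rest, then hand in.

```bash
python3 - <<'E'
from h import *
p,d=bot.read_camera("top"); q=np.load("top0.npz")["p"]
# bystanders: compare masks' centroids, start vs now
for n,(x0,y0,x1,y1) in dict(backbox=(270,195,298,225),screw=(192,120,212,178),tape=(385,140,425,178)).items():
    a,b=(cv2.cvtColor(i[y0:y1,x0:x1],cv2.COLOR_BGR2GRAY).astype(np.float32) for i in(q,p)); print(n,cv2.phaseCorrelate(a,b))
print(bot.get_obs()["dq"].round(3)); print(bot.finish_job())
E
```

```text
backbox ((-0.12091056555337687, 0.04083743868438283), 0.9005892578760782)
screw ((0.07513433231403255, -0.018118204126295723), 0.9502251966794332)
tape ((0.04607191033743163, -0.08654064652773386), 0.9258804976940155)
[-0.051  0.013 -0.039 -0.015 -0.006 -0.002 -0.006]
the job is handed in; nothing more can be done
None
```

The job is done and handed in at about 34 s: the offcut is in the bin, the three white boxes stand tight from the end stop and flush to the fence, the lever is snapped down and holding, and the mounting box, screwdriver and tape have not moved.

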